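# Reset the needle screw of a dosing valve

## Task

Reset the detergent dosing valve: wind its crank clockwise (seen from above) until the needle bottoms and the torque scale on the hub reads in the green for a moment, never in the red, then back the needle off a quarter turn from where it bottomed and let go. Leave the other things on the worktop where they are.

Things in the scene. Friction and masses are not known exactly. Their poses are not given: they have to be found in the camera images.
- valve: Detergent dosing valve, fixed to the worktop: grey foot plate 100 x 120 x 10 mm, aluminium block 54 x 60 mm on it (top at 50 mm), brass hose barbs on its two y sides. Origin: centre of the underside, on the worktop. The needle screw stands upright on the body's z axis through the origin
- spindle: Hub of the needle screw, dark, 24 mm across, on the valve's upright axis, 70 mm up when bottomed. Its -x axis is the black pointer, its +x axis the resting crank arm. Clockwise from above screws in (5 mm per turn); friction about 0.04 N m; stays where left; stops hard when bottomed. Where that is cannot be seen and differs each time: 0.33 to 0.74 turn in from the start. Screws out to 0.85 turn at most
- pointer (a point): Tip of the black pointer on the hub, 38 mm from the screw's axis, just above the white ring. It turns with the needle screw itself, not with the crank's spring twist
- witness_ring: White disc round the screw under the pointer, 84 mm across, origin on the axis, red mark along its own -x axis, black ticks at the quarters. As the screw winds in, the pointer reaches the red mark and then carries the ring along, both in line; when the screw is backed off the ring stays, so the mark shows how far in the needle has been. It needs no handling
- crank (a joint): Torque gauge of the sprung crank: twist (rad) of the arm against the hub, 0 untouched, positive when pushed clockwise seen from above. Spring 1.5 N m per rad: 33 N per rad of tangential push at the grip. The black line on the arm reads on a scale on the hub: white below 0.14, green 0.14 to 0.38 (4.7 to 12.5 N at the grip), red above; 0.6 is the spring's end
- grip_mid (a point): Middle of the crank's black upright grip: round bar 16 mm across, 46 mm tall (23 mm above and below this point), on the arm's end 45 mm from the screw's axis, this point 117 to 123 mm above the worktop. It spins freely on the arm, so a gripper of constant orientation can hold it and lead it round in a circle; the arm and all else near lie below its foot
- scoop: Bystander: small grey-blue plastic detergent scoop, 68 x 109 x 48 mm. Origin: about the centre of the underside
- thread_0: Bystander: red cotton reel, 31 mm across, 43 mm high. Origin: about the centre of the underside
- thread_1: Bystander: blue cotton reel, 31 mm across, 43 mm high. Origin: about the centre of the underside
- wax_pot: Bystander: low round pot with a wooden-coloured lid, 62 mm across, 35 mm high. Origin: about the centre of the underside
- laundry_marker: Bystander: black and white marker pen lying flat, 135 mm long. Origin: about the centre of the underside

How it is judged:
On the way:
1. the needle is bottomed: the crank's twist reads at least 0.14 while the screw stands still, for 0.2 s (value of joint crank above 0.14 rad and angular speed of spindle below 0.25 rad/s), for 0.2 s.
At the end, for the whole second after the job is handed in: the pointer stands a quarter turn (90 degrees, give or take 20) anticlockwise of the ring's red mark, which stays where the needle bottomed, and the screw is at rest (y of pointer in the frame of witness_ring below -0.03565 m and x of pointer in the frame of witness_ring between -0.013 and 0.013 m and angular speed of spindle below 0.1 rad/s); the robot touches nothing.
It fails at once if the crank's twist exceeds 0.40 (in the red): needle and seat damaged (value of joint crank above 0.4 rad).
It fails at once if one of the bystanders is moved by more than 30 mm (distance of any of scoop, thread_0, thread_1, wax_pot, laundry_marker from where it was at the start of the episode above 0.03 m).
It also fails if it takes over 54 s, if anything falls off the work surface, if the arm or the gripper's body presses on something with over 40 N, if the wrist force passes 120 N, or if a joint passes its speed limit or range.

## Robot

A 6-joint arm with a two-finger parallel gripper is mounted at the origin on a cart in front of the work surface, level with it; the furniture and walls round the work are solid. World frame = base frame: x ahead of the robot, y to its left, z up, the work surface at z = 0. Lengths are in m, angles in rad, forces in N, time in s.
With the tool pointing down it reaches from about 0.35 to 0.775 m from the base axis. Payload 5.5 kg.
Tool frame: the origin (TCP) lies midway between the tips of the shut fingers; the grasp point (between the pads) lies 19 mm behind it; z points along the fingers, y is the line along which they close (so a half turn about z gives the same grasp; the last joint's range is limited). The gripper opens to 85 mm and grips with 20 to 120 N. Pads are 22 mm wide; open, the fingers measure 114 mm over their backs; the gripper's body (76 mm by 85 mm) begins 54 mm behind the grasp point. The pads swing forward as they close: fully open they stand 13 mm farther back than shut.
Start: joints at [1.184, 0.313, 0.046, 1.304, 0, 1.431], TCP at [0.14, 0.558, 0.231] pointing down, gripper open.
Joint ranges: [-2.76, 2.76], [-0.86, 1.69], [-1.03, 1.26], [-2.2, 2.34], [-1.47, 1.5], [-3.14, 3.14]. Speed limits (rad/s): [2.57, 2.57, 3.14, 3.14, 3.14, 3.14].

## Interface

Orientations are given as a rotation vector (axis times angle).
In Python, from station import manip gives the robot as it stands.
- The arm moves only by the shell command python3 -m creep 'ROWS' [FORCE]. ROWS is JSON, a list that holds one entry, the list of rows, each a list of 5 numbers: the closure, from 0 (fully open) to 1 (shut), then the shift along the tool's x, y, z in cm, then the turn about the tool's z in degrees. In form: [[[hand, dx, dy, dz, twist], ...]]. A call has 1 to 5 rows; each row is the pose to reach, as a shift and turn from the pose commanded when the call began, along the tool's axes at that moment; what a row does not reach only later rows make up. A row lasts 1/12 s, in which the tool goes at most 41.7 mm and 7.16 degrees, less where a joint would pass 70% of its speed; a pose out of reach is approached as far as the arm can. A call with a gripper value outside its range is refused whole. The fingers move at their own pace and stop on an object; FORCE is the grip in N (left out, the last holds). Time passes only in rows, so rows that repeat a pose let the fingers close. It gives the time, the measured TCP pose, the force, the opening and the grip force at its end, in the units of the state.
- manip.read_state(): the state, without advancing time (a new reading comes with each control period).
- manip.camera(name): name is "side" or "top"; returns (picture, depth): 420x560x3 uint8, blue, green, red; 420x560 float32, m along the optical axis (not along the pixel's ray), 0 where there is no reading.
- manip.calibration(name): a dict with "mtx" (3x3 intrinsics, pixels), "R" (3x3) and "t" (3): a world point X has camera coordinates R X + t. Camera axes: x right, y down, z forward; pixel columns grow to the right and rows downward; lengths in m; the calibration is good to about 2 mm. A picture is of the moment at which its call begins. calibration takes no time and is no camera call.
- manip.job_done(): hands the job in; it is judged then, once.
Trained networks look in the newest picture that a camera, given by its name, has taken for a name from the list of things; names that differ only in an ending like _2 or _b are one class to them, and where a whole thing is asked for, a point or a joint stands for the part that bears it (a point fixed in the world has none). Each returns a list of dicts, best first, with "score" (0 to 1); they miss things now and then, are a little off and sometimes report something else, mostly with a low value. They report only what shows in the picture. A call takes as long as a camera call.
- manip.recognise(camera, label): "pixel" ([column, row] in pixels, amid what is visible of it).
The state is a dict: "clock": time; "joints": joint angles; "qd": joint speeds; "effort": joint torques, N m; "tcp_pos": TCP position; "orientation": TCP orientation; "force": force on the tool from outside, world axes, zero at the start; "moment": the same for the moment, N m; "width": opening from 0.0 (shut) to 1.0 (fully open); "gripper_force": force on a finger pad.
Only numpy, scipy, OpenCV 4.12 (cv2) and the standard library are available. Lean on these libraries where they do the work, as an engineer would, in place of code of your own. Each camera call takes 0.05 s, during which the arm holds its last target. There are 200 camera calls.

## Working session

There is one attempt and no reset: what is moved stays moved. The work goes in short steps, Python scripts to look and compute and a shell command to move; the robot and the scene stay as the last step left them, time stands still between calls to the robot, and variables do not carry over. Pictures are saved under pics/ and viewed, at most 10 in all, crops included, and the job is handed in when it is done.

```bash
mkdir -p pics
cat > h.py <<'E'
import numpy as np,cv2
from station import manip
from scipy.spatial.transform import Rotation as Rot
def px2w(name,u,v,d):
    c=manip.calibration(name);K=np.array(c["mtx"]);p=np.linalg.inv(K)@[u,v,1]*d
    return np.array(c["R"]).T@(p-np.array(c["t"]))
def atz(name,u,v,z):
    c=manip.calibration(name);R=np.array(c["R"]).T;o=-R@np.array(c["t"]);r=R@np.linalg.inv(np.array(c["mtx"]))@[u,v,1]
    return o+r*(z-o[2])/r[2]
def proj(name,X):
    c=manip.calibration(name);p=np.array(c["mtx"])@(np.array(c["R"])@X+np.array(c["t"]));return p[:2]/p[2]
E
python3 - <<'E'
from h import *
for n in("top","side"):
    im,d=manip.camera(n);cv2.imwrite(f"pics/{n}0.png",im);np.save(f"pics/{n}0.npy",d)
    for l in("grip_mid","witness_ring","spindle","valve"):
        for r in manip.recognise(n,l)[:2]:
            u,v=r["pixel"];dd=d[int(v),int(u)];print(n,l,r["score"],u,v,px2w(n,u,v,dd).round(3))
s=manip.read_state();print(s["clock"],s["tcp_pos"],s["orientation"],Rot.from_rotvec(s["orientation"]).as_matrix().round(3),s["force"])
E
```

```text
top grip_mid 0.63 382.6 186.6 [ 0.558 -0.393  0.11 ]
top grip_mid 0.32 368.0 198.2 [ 0.528 -0.358  0.082]
top witness_ring 0.7 365.9 200.3 [ 0.523 -0.354  0.065]
top spindle 0.59 377.0 194.8 [ 0.537 -0.382  0.088]
top valve 0.93 350.9 203.7 [ 0.517 -0.319  0.007]
side witness_ring 0.61 334.1 269.6 [ 0.535 -0.362  0.062]
side spindle 0.88 340.7 264.1 [ 0.543 -0.378  0.092]
side valve 0.92 330.7 292.7 [ 0.518 -0.391  0.015]
0.5 [0.14047234 0.5576216  0.23129433] [3.86572177e-01 3.11769251e+00 1.20190704e-04] [[-0.97   0.244  0.   ]
 [ 0.244  0.97   0.   ]
 [-0.     0.    -1.   ]] [0.54031564 0.57405756 0.57366752]
```

Run:
```python
import cv2
a=cv2.imread("pics/top0.png")[130:270,290:450];b=cv2.imread("pics/side0.png")[180:350,250:430]
a=cv2.resize(a,(400,350),interpolation=3);b=cv2.resize(b,(400,378))[:350]
cv2.imwrite("pics/c0.png",cv2.hconcat([a,b]))
```

```text
(no output)
```

View pics/c0.png

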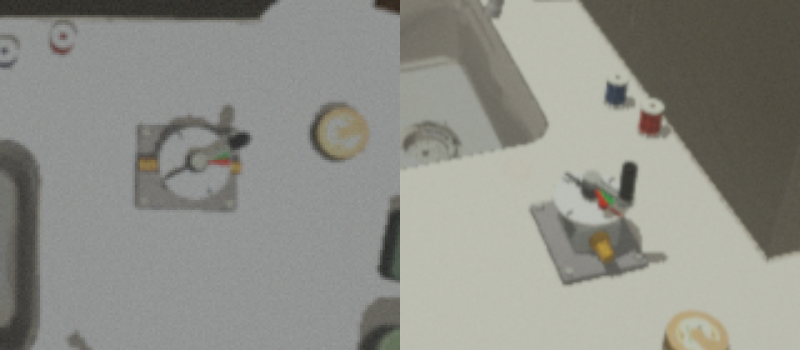

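View pics/top0.png

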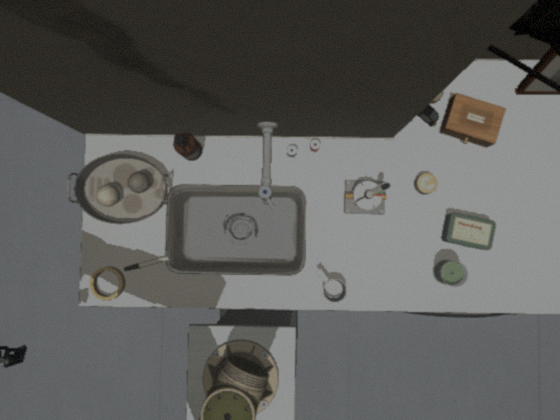

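The crank grip stands at the upper right of the ring (top image ≈ (385,186)), and the ring centre is ≈ (369,195). The pointer points to the lower left, and the red mark is at the right of the ring. A tap stands at ≈ (265,160) between the start pose and the valve.

Run:
```python
from h import *
d=np.load("pics/top0.npy")
v,u=np.mgrid[0:420,0:560];c=manip.calibration("top");K=np.array(c["mtx"])
P=np.stack([(u-K[0,2])/K[0,0]*d,(v-K[1,2])/K[1,1]*d,d],-1)
W=(P-np.array(c["t"]))@np.array(c["R"]);W=W[d>0]
xs=np.arange(0,.9,.1);ys=np.arange(.7,-.75,-.1)
print("max z cm; rows x 0-.8, cols y .7..-.7")
for x in xs:
  print(round(x,1),[int(100*W[m][:,2].max()) if (m:=(abs(W[:,0]-x)<.05)&(abs(W[:,1]-y)<.05)).any() else -1 for y in ys])
print("ring c",atz("top",368.8,194.8,.068),"hub",atz("top",369.5,194,.09))
m=(abs(W[:,0]-.55)<.08)&(abs(W[:,1]+.38)<.08)&(W[:,2]>.05)
g=W[m&(W[:,2]>.12)];print("grip cloud",len(g),g.mean(0),g.max(0),g.min(0))
r=W[m&(W[:,2]<.075)];print("ring cloud",len(r),r.mean(0),r.max(0),r.min(0))
ds=np.load("pics/side0.npy");c=manip.calibration("side");K=np.array(c["mtx"])
P=np.stack([(u-K[0,2])/K[0,0]*ds,(v-K[1,2])/K[1,1]*ds,ds],-1)
S=((P-np.array(c["t"]))@np.array(c["R"]))[ds>0]
m=(abs(S[:,0]-.55)<.08)&(abs(S[:,1]+.38)<.08)
g=S[m&(S[:,2]>.105)];print("side grip",len(g),g.mean(0),g.max(0),g.min(0))
m=(abs(S[:,0]-.55)<.3)&(abs(S[:,1]+.38)<.2)&(S[:,2]>.2);print("hi",m.sum(),S[m].min(0) if m.any() else "")
```

```text
max z cm; rows x 0-.8, cols y .7..-.7
0.0 [-87, -87, -86, -86, -87, 0, 31, 31, 31, 0, -87, -86, -87, -87, -87]
0.1 [-88, -87, 35, -87, -87, 0, 6, 31, 29, 0, -87, -87, -87, -88, -23]
0.2 [-1, -1, 32, 3, 0, 0, 0, 0, 0, 4, 5, 0, 0, 0, 0]
0.3 [-1, -1, 1, 3, 2, 2, 0, 0, 0, 5, 5, 0, 0, 9, 0]
0.4 [-1, -1, 0, 5, 5, 1, -14, -14, -13, 1, 1, 1, 1, 9, 6]
0.5 [-1, -1, 9, 7, 6, 9, -12, -11, 24, 1, 9, 10, 3, 6, 6]
0.6 [-1, -1, 9, 6, 7, 18, 18, 0, 20, 0, 7, 14, 4, 4, 1]
0.7 [-1, -1, 49, 66, 82, 83, 83, 83, 84, 84, 84, 88, 88, 68, 6]
0.8 [-1, -1, -1, -1, -1, -1, -1, -1, -1, -1, -1, -1, 67, 68, 6]
ring c [ 0.5387657  -0.36216605  0.068     ] hub [ 0.53907161 -0.36048388  0.09      ]
grip cloud 33 [ 0.5583329  -0.3974726   0.13882391] [ 0.56533336 -0.39081167  0.14526716] [ 0.55105816 -0.40546566  0.12378106]
ring cloud 537 [ 0.53727025 -0.35593026  0.06518472] [ 0.57981696 -0.31740637  0.07496675] [ 0.49812984 -0.40083064  0.05752507]
side grip 107 [ 0.55720391 -0.40501791  0.12842526] [ 0.56588216 -0.39480009  0.14612809] [ 0.55117998 -0.41064018  0.10587556]
hi 30077 [ 0.71699172 -0.57994888  0.20002127]
```

```bash
cat >> h.py <<'E'
def to(X):
    s=manip.read_state();R=Rot.from_rotvec(s["orientation"]).as_matrix()
    print("need cm",(100*R.T@(np.array(X)-s["tcp_pos"])).round(2),"clock",s["clock"],"j",np.round(s["joints"],2))
E
python3 -m creep '[[[0,-15.5,-11.5,-7,0],[0,-15.5,-11.5,-7,0],[0,-15.5,-11.5,-7,0],[0,-15.5,-11.5,-7,0],[0,-15.5,-11.5,-7,0]]]'
python3 -c "
from h import *
to([.4,.2,.3]);to([.42,-.0,.3])"
```

```text
clock: 0.92
tcp_pos: [0.2635, 0.4067, 0.3023]
orientation: [0.386, 3.117, 0.001]
force: [0.7, -0.9, 0.4]
width: 0.996
gripper_force: 0.0
need cm [-18.28 -16.71   0.23] clock 0.9167 j [ 0.83  0.12 -0.02  1.42 -0.    1.08]
need cm [-25.1  -35.62   0.22] clock 0.9167 j [ 0.83  0.12 -0.02  1.42 -0.    1.08]
```

```bash
python3 -m creep '[[[0,-15.3,-13.8,0,0],[0,-15.3,-13.8,0,0],[0,-15.3,-13.8,0,0],[0,-15.3,-13.8,0,0],[0,-15.3,-13.8,0,0]]]' | sed -n 1,2p
python3 -m creep '[[[0,-8.8,-18.4,0,0],[0,-8.8,-18.4,0,0],[0,-8.8,-18.4,0,0],[0,-8.8,-18.4,0,0],[0,-8.8,-18.4,0,0]]]'| sed -n 1,2p
python3 -m creep '[[[0,-4.9,-19.4,0,0],[0,-4.9,-19.4,0,0],[0,-4.9,-19.4,0,0],[0,-4.9,-19.4,0,0],[0,-4.9,-19.4,0,0]]]'
python3 -c "
from h import *
to([.558,-.401,.2]);to([.558,-.401,.106])"
```

```text
clock: 1.33
tcp_pos: [0.3781, 0.2351, 0.3017]
clock: 1.75
tcp_pos: [0.4178, 0.0348, 0.3016]
clock: 2.17
tcp_pos: [0.4175, -0.1659, 0.3015]
orientation: [0.389, 3.116, -0.001]
force: [0.8, -0.3, -0.5]
width: 1.002
gripper_force: 0.0
need cm [-19.39 -19.33  10.18] clock 2.1667 j [-0.56  0.05 -0.1   1.41 -0.   -0.31]
need cm [-19.38 -19.32  19.58] clock 2.1667 j [-0.56  0.05 -0.1   1.41 -0.   -0.31]
```

```bash
python3 -m creep '[[[0,-13,-13,0,0],[0,-13,-13,0,0],[0,-13,-13,0,0],[0,-13,-13,0,0],[0,-13,-13,0,0]]]' | sed -n 1,2p
python3 -m creep '[[[0,-6.4,-6.3,10.2,0],[0,-6.4,-6.3,10.2,0],[0,-6.4,-6.3,10.2,0],[0,-6.4,-6.3,10.2,0],[0,-6.4,-6.3,10.2,0]]]'
python3 - <<'E'
from h import *
to([.558,-.401,.106])
ims=[]
for n in("top","side"):
    im,d=manip.camera(n);u,v=proj(n,np.array([.558,-.401,.12])).astype(int)
    ims.append(cv2.resize(im[max(0,v-70):v+70,u-75:u+75],(400,373)))
cv2.imwrite("pics/c1.png",cv2.hconcat(ims))
E
```

```text
clock: 2.58
tcp_pos: [0.5138, -0.3254, 0.2997]
clock: 3.0
tcp_pos: [0.5577, -0.3979, 0.1941]
orientation: [-0.388, -3.111, -0.007]
force: [-0.7, 1.2, -0.3]
width: 1.003
gripper_force: 0.0
need cm [-0.16 -0.33  8.81] clock 3.0 j [-0.74  0.55  0.32  1.35  0.   -0.49]
```

View pics/c1.png

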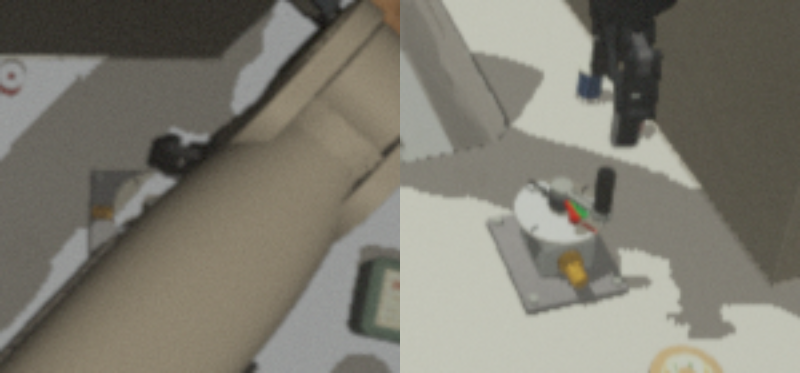

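The side view shows the open fingers above the upright grip (≈ (605,190) in the crop), and the way down is clear. Next I descend and close.

```bash
python3 -m creep '[[[0,-0.2,-0.3,4,0],[0,-0.2,-0.3,8.8,0],[0,-0.2,-0.3,8.8,0],[0,-0.2,-0.3,8.8,0],[0,-0.2,-0.3,8.8,0]]]' 20
python3 -m creep '[[[0.4,0,0,0,0],[0.7,0,0,0,0],[1,0,0,0,0],[1,0,0,0,0],[1,0,0,0,0]]]' 20
python3 -m creep '[[[1,0,0,0,0],[1,0,0,0,0],[1,0,0,0,0],[1,0,0,0,0],[1,0,0,0,0]]]' 20
python3 - <<'E'
from h import *
to([.558,-.401,.106])
im,d=manip.camera("side");u,v=proj("side",np.array([.54,-.38,.1])).astype(int)
cv2.imwrite("pics/c2.png",cv2.resize(im[v-60:v+60,u-80:u+80],(800,600),interpolation=2))
E
```

```text
clock: 3.52
tcp_pos: [0.5608, -0.4008, 0.1143]
orientation: [0.385, 3.116, -0.002]
force: [0.6, -0.8, 0.6]
width: 0.998
gripper_force: 0.0
clock: 3.93
tcp_pos: [0.5604, -0.4013, 0.1122]
orientation: [0.387, 3.117, -0.001]
force: [0.5, -0.6, 0.8]
width: 0.299
gripper_force: 0.0
clock: 4.35
tcp_pos: [0.5602, -0.401, 0.1116]
orientation: [0.387, 3.117, -0.0]
force: [0.0, 0.5, 3.0]
width: 0.182
gripper_force: 22.0
need cm [ 0.22 -0.05  0.56] clock 4.35 j [-0.74  0.59  0.17  1.16  0.   -0.49]
```

View pics/c2.png

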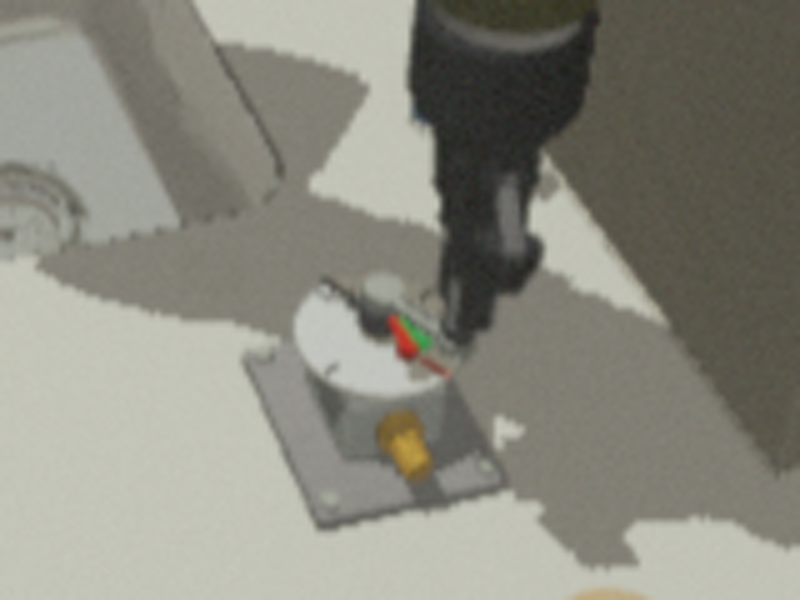

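```bash
cat >> h.py <<'E'
Rt=np.array([[-.97,.244],[.244,.97]])  # world xy -> tool xy
def arc(a0,angs,R=4.5,ph0=-62.3):
    f=lambda a:R*np.array([np.cos(np.radians(ph0-a)),np.sin(np.radians(ph0-a))])
    for a in angs: print(a,(Rt@(f(a)-f(a0))).round(2),end=' ')
    print()
def stat(c=(.539,-.361)):
    s=manip.read_state();p=np.array(s["tcp_pos"][:2])-c;r=np.hypot(*p);e=p/r;t=np.array([e[1],-e[0]]);F=np.array(s["force"])
    print("t",round(s["clock"],2),"r",r.round(4),"phi",np.degrees(np.arctan2(p[1],p[0])).round(1),"Frad",(F[:2]@e).round(1),"Fcw",(F[:2]@t).round(1),"Fz",F[2].round(1),"z",round(s["tcp_pos"][2],4))
E
python3 - <<'E'
from h import *
stat()
for a in(0,35,70,105): arc(a,[a+7,a+14,a+21,a+28,a+35])
E
```

```text
t 4.4 r 0.0453 phi -62.1 Frad 0.0 Fcw -0.3 Fz 4.1 z 0.1115
7 [ 0.43 -0.34] 14 [ 0.9  -0.63] 21 [ 1.4  -0.85] 28 [ 1.93 -1.02] 35 [ 2.47 -1.11] 
42 [ 0.55 -0.03] 49 [1.1 0. ] 56 [1.64 0.11] 63 [2.16 0.27] 70 [2.66 0.5 ] 
77 [0.47 0.29] 84 [0.9  0.63] 91 [1.28 1.03] 98 [1.61 1.46] 105 [1.89 1.94] 
112 [0.22 0.5 ] 119 [0.37 1.03] 126 [0.46 1.57] 133 [0.48 2.12] 140 [0.44 2.67]
```

```bash
python3 -m creep '[[[1,0.43,-0.34,0.01,0],[1,0.9,-0.63,0.02,0],[1,1.4,-0.85,0.03,0],[1,1.93,-1.02,0.04,0],[1,2.47,-1.11,0.05,0]]]' 20 | grep -E "force|width"
python3 -c "
from h import *
stat();manip.camera('side');stat()"
```

```text
force: [2.1, 2.8, 3.8]
width: 0.18
gripper_force: 22.5
t 4.82 r 0.0451 phi -97.9 Frad -3.0 Fcw -1.7 Fz 3.8 z 0.1109
t 4.87 r 0.045 phi -99.3 Frad -1.3 Fcw -0.1 Fz 4.8 z 0.1109
```

```bash
python3 -m creep '[[[1,0.55,-0.03,0.01,0],[1,1.1,0,0.02,0],[1,1.64,0.11,0.03,0],[1,2.16,0.27,0.04,0],[1,2.66,0.5,0.05,0]]]' 20 >/dev/null
python3 -c "
from h import *
stat();manip.camera('side');stat()"
python3 -m creep '[[[1,0.47,0.29,0.01,0],[1,0.9,0.63,0.02,0],[1,1.28,1.03,0.03,0],[1,1.61,1.46,0.04,0],[1,1.89,1.94,0.05,0]]]' 20 >/dev/null
python3 - <<'E'
from h import *
stat();im,d=manip.camera('side');stat()
u,v=proj("side",np.array([.54,-.38,.1])).astype(int)
cv2.imwrite("pics/c3.png",cv2.resize(im[v-60:v+60,u-80:u+80],(800,600),interpolation=2))
for a in range(105,275,10): arc(a,[a+3.33,a+6.67,a+10])
E
```

```text
t 5.28 r 0.0449 phi -132.5 Frad -4.9 Fcw -1.0 Fz 4.5 z 0.1104
t 5.33 r 0.0448 phi -134.0 Frad -3.0 Fcw 0.8 Fz 5.1 z 0.1104
t 5.75 r 0.0449 phi -167.3 Frad -3.1 Fcw -1.2 Fz 3.5 z 0.1099
t 5.8 r 0.045 phi -168.9 Frad -3.3 Fcw 0.2 Fz 3.6 z 0.1098
108.33 [0.11 0.24] 111.67 [0.21 0.48] 115 [0.29 0.73] 
118.33 [0.07 0.25] 121.67 [0.12 0.51] 125 [0.16 0.77] 
128.33 [0.02 0.26] 131.67 [0.03 0.52] 135 [0.02 0.78] 
138.33 [-0.02  0.26] 141.67 [-0.06  0.52] 145 [-0.11  0.78] 
148.33 [-0.07  0.25] 151.67 [-0.15  0.5 ] 155 [-0.24  0.75] 
158.33 [-0.11  0.24] 161.67 [-0.23  0.47] 165 [-0.37  0.69] 
168.33 [-0.15  0.21] 171.67 [-0.31  0.42] 175 [-0.48  0.62] 
178.33 [-0.18  0.19] 181.67 [-0.38  0.36] 185 [-0.58  0.52] 
188.33 [-0.21  0.15] 191.67 [-0.44  0.29] 195 [-0.67  0.41] 
198.33 [-0.24  0.11] 201.67 [-0.48  0.21] 205 [-0.73  0.29] 
208.33 [-0.25  0.07] 211.67 [-0.51  0.12] 215 [-0.77  0.16] 
218.33 [-0.26  0.02] 221.67 [-0.52  0.03] 225 [-0.78  0.02] 
228.33 [-0.26 -0.02] 231.67 [-0.52 -0.06] 235 [-0.78 -0.11] 
238.33 [-0.25 -0.07] 241.67 [-0.5  -0.15] 245 [-0.75 -0.24] 
248.33 [-0.24 -0.11] 251.67 [-0.47 -0.23] 255 [-0.69 -0.37] 
258.33 [-0.21 -0.15] 261.67 [-0.42 -0.31] 265 [-0.62 -0.48] 
268.33 [-0.19 -0.18] 271.67 [-0.36 -0.38] 275 [-0.52 -0.58]
```

View pics/c3.png

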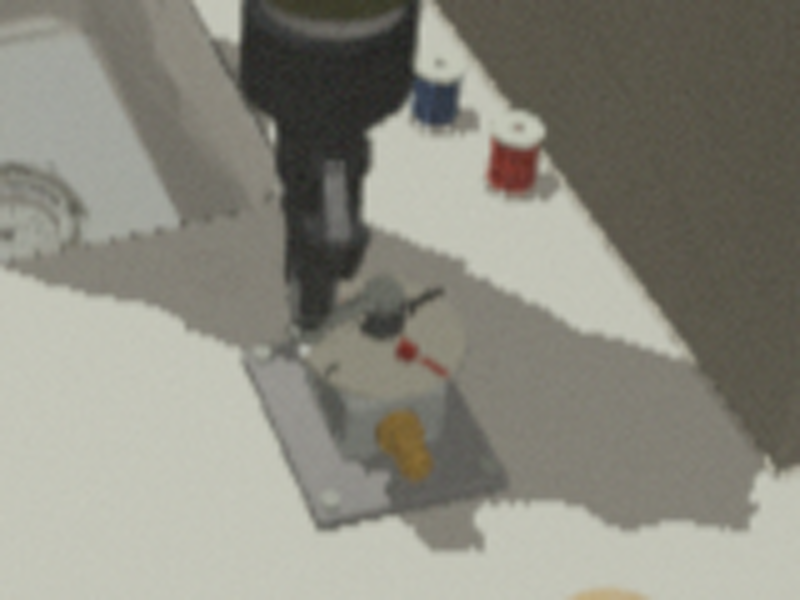

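The crank is following: the pointer (≈ (430,298)) has turned to the back of the ring and the red mark (≈ (435,367)) is still ahead of it. From here I go in 10° steps, each guarded by the force reading.

```bash
cat > chk.py <<'E'
from h import *
stat();s=manip.read_state();p=np.array(s["tcp_pos"][:2])-(.539,-.361);e=p/np.hypot(*p)
raise SystemExit(int(np.array(s["force"][:2])@[e[1],-e[0]]<-3))
E
python3 -m creep '[[[1,0.11,0.24,0,0],[1,0.21,0.48,0.01,0],[1,0.29,0.73,0.01,0],[1,0.29,0.73,0.01,0]]]' 20 >/dev/null
python3 chk.py || exit
python3 -m creep '[[[1,0.07,0.25,0,0],[1,0.12,0.51,0.01,0],[1,0.16,0.77,0.01,0],[1,0.16,0.77,0.01,0]]]' 20 >/dev/null
python3 chk.py || exit
python3 -m creep '[[[1,0.02,0.26,0,0],[1,0.03,0.52,0.01,0],[1,0.02,0.78,0.01,0],[1,0.02,0.78,0.01,0]]]' 20 >/dev/null
python3 chk.py || exit
python3 -m creep '[[[1,-0.02,0.26,0,0],[1,-0.06,0.52,0.01,0],[1,-0.11,0.78,0.01,0],[1,-0.11,0.78,0.01,0]]]' 20 >/dev/null
python3 chk.py
```

```text
t 6.13 r 0.0449 phi -177.7 Frad -2.8 Fcw 0.3 Fz 3.7 z 0.1097
t 6.47 r 0.045 phi 172.1 Frad -3.2 Fcw -0.8 Fz 4.5 z 0.1096
t 6.8 r 0.045 phi 162.0 Frad -1.5 Fcw -0.2 Fz 5.4 z 0.1095
t 7.13 r 0.045 phi 152.1 Frad -1.6 Fcw -1.0 Fz 5.7 z 0.1094
```

```bash
python3 -m creep '[[[1,-0.07,0.25,0,0],[1,-0.15,0.5,0.01,0],[1,-0.24,0.75,0.02,0],[1,-0.24,0.75,0.02,0]]]' 20 >/dev/null
python3 chk.py || exit
python3 -m creep '[[[1,-0.11,0.24,0,0],[1,-0.23,0.47,0.01,0],[1,-0.37,0.69,0.02,0],[1,-0.37,0.69,0.02,0]]]' 20 >/dev/null
python3 chk.py || exit
python3 -m creep '[[[1,-0.15,0.21,0,0],[1,-0.31,0.42,0.01,0],[1,-0.48,0.62,0.02,0],[1,-0.48,0.62,0.02,0]]]' 20 >/dev/null
python3 chk.py || exit
python3 -m creep '[[[1,-0.18,0.19,0,0],[1,-0.38,0.36,0.01,0],[1,-0.58,0.52,0.02,0],[1,-0.58,0.52,0.02,0]]]' 20 >/dev/null
python3 chk.py
```

```text
t 7.47 r 0.0451 phi 142.3 Frad -0.7 Fcw -1.8 Fz 5.3 z 0.1092
t 7.8 r 0.0452 phi 132.5 Frad -0.7 Fcw -1.5 Fz 6.5 z 0.1091
t 8.13 r 0.0454 phi 122.6 Frad -0.8 Fcw -1.5 Fz 7.0 z 0.1089
t 8.47 r 0.0455 phi 112.9 Frad -0.4 Fcw -0.1 Fz 7.1 z 0.1088
```

```bash
python3 -m creep '[[[1,-0.21,0.15,0,0],[1,-0.44,0.29,0,0],[1,-0.67,0.41,0.01,0],[1,-0.67,0.41,0.01,0]]]' 20 >/dev/null
python3 chk.py || exit
python3 -m creep '[[[1,-0.24,0.11,0,0],[1,-0.48,0.21,0,0],[1,-0.73,0.29,0.01,0],[1,-0.73,0.29,0.01,0]]]' 20 >/dev/null
python3 chk.py || exit
python3 -m creep '[[[1,-0.25,0.07,0,0],[1,-0.51,0.12,0,0],[1,-0.77,0.16,0.01,0],[1,-0.77,0.16,0.01,0]]]' 20 >/dev/null
python3 chk.py || exit
python3 -m creep '[[[1,-0.26,0.02,0,0],[1,-0.52,0.03,0,0],[1,-0.78,0.02,0.01,0],[1,-0.78,0.02,0.01,0]]]' 20 >/dev/null
python3 chk.py
```

```text
t 8.8 r 0.0455 phi 103.0 Frad -0.2 Fcw -0.8 Fz 8.2 z 0.1087
t 9.13 r 0.0456 phi 93.1 Frad 0.6 Fcw -0.4 Fz 7.4 z 0.1085
t 9.47 r 0.0457 phi 83.9 Frad 1.7 Fcw -2.3 Fz 9.2 z 0.1084
t 9.8 r 0.0459 phi 75.9 Frad 1.9 Fcw -6.3 Fz 12.2 z 0.1082
```

```bash
python3 -m creep '[[[1,0,0,0,0],[1,0,0,0,0]]]' 20 >/dev/null; python3 chk.py
python3 -m creep '[[[1,-0.13,0,0,0],[1,-0.26,-0.02,0,0],[1,-0.26,-0.02,0,0],[1,-0.26,-0.02,0,0]]]' 20 >/dev/null; python3 chk.py
python3 - <<'E'
from h import *
im,d=manip.camera('side');stat()
u,v=proj("side",np.array([.54,-.38,.1])).astype(int)
cv2.imwrite("pics/c4.png",cv2.resize(im[v-60:v+60,u-80:u+80],(800,600),interpolation=2))
E
```

```text
t 9.97 r 0.0459 phi 76.3 Frad 2.3 Fcw -6.5 Fz 11.4 z 0.1082
t 10.3 r 0.046 phi 73.7 Frad 0.8 Fcw -7.5 Fz 12.5 z 0.108
t 10.35 r 0.046 phi 73.8 Frad 2.6 Fcw -6.8 Fz 12.2 z 0.1081
```

View pics/c4.png

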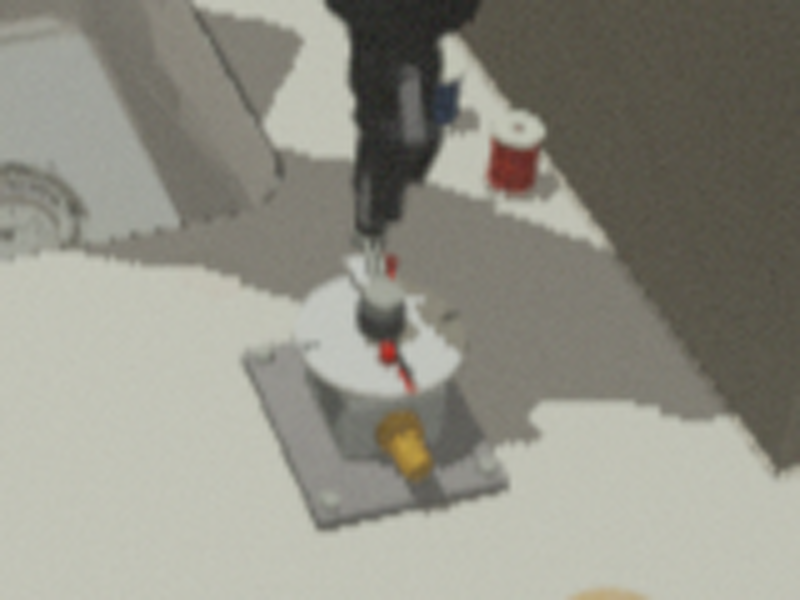

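The pointer now lies along the red mark (≈ (408,375)), so the ring was carried along and the needle is bottomed. The push of about 7 N puts the twist near 0.21, in the green. Now I work out the back-off.

Run:
```python
from h import *
u,v=proj("side",np.array([.54,-.38,.1])).astype(int)
for q in((414,390),(400,362),(381,320)):
    w=atz("side",u-80+q[0]/5,v-60+q[1]/5,.066);p=w[:2]-(.539,-.361);print(w.round(3),np.degrees(np.arctan2(p[1],p[0])).round(1),np.hypot(*p).round(3))
A=[228.3,192.5,156.8,121]
for a,b in zip(A,A[1:]): arc(a,np.linspace(a,b,6)[1:].round(1))
```

```text
[ 0.54  -0.404  0.066] -89.2 0.043
[ 0.54  -0.385  0.066] -86.6 0.024
[ 0.543 -0.356  0.066] 52.8 0.006
221.1 [0.56 0.03] 214.0 [ 1.12 -0.01] 206.8 [ 1.67 -0.13] 199.7 [ 2.2 -0.3] 192.5 [ 2.71 -0.55] 
185.4 [ 0.47 -0.3 ] 178.2 [ 0.9  -0.67] 171.1 [ 1.28 -1.07] 163.9 [ 1.61 -1.53] 156.8 [ 1.88 -2.02] 
149.6 [ 0.21 -0.53] 142.5 [ 0.34 -1.07] 135.3 [ 0.41 -1.63] 128.2 [ 0.41 -2.18] 121.0 [ 0.34 -2.75]
```

```bash
python3 -m creep '[[[1,0.56,0.03,-0.01,0],[1,1.12,-0.01,-0.02,0],[1,1.67,-0.13,-0.03,0],[1,2.2,-0.3,-0.04,0],[1,2.71,-0.55,-0.05,0]]]' 20 >/dev/null; python3 chk.py
python3 -m creep '[[[1,0.47,-0.3,-0.01,0],[1,0.9,-0.67,-0.02,0],[1,1.28,-1.07,-0.03,0],[1,1.61,-1.53,-0.04,0],[1,1.88,-2.02,-0.05,0]]]' 20 >/dev/null; python3 chk.py
python3 -m creep '[[[1,0.21,-0.53,-0.01,0],[1,0.34,-1.07,-0.02,0],[1,0.41,-1.63,-0.03,0],[1,0.41,-2.18,-0.04,0],[1,0.34,-2.75,-0.05,0]]]' 20 >/dev/null; python3 chk.py
python3 -m creep '[[[1,0,0,0,0],[1,0,0,0,0]]]' 20 >/dev/null; python3 chk.py
python3 - <<'E'
from h import *
im,d=manip.camera('side');stat()
u,v=proj("side",np.array([.54,-.38,.1])).astype(int)
cv2.imwrite("pics/c5.png",cv2.resize(im[v-60:v+60,u-80:u+80],(800,600),interpolation=2))
E
```

```text
t 10.77 r 0.0455 phi 105.3 Frad -0.7 Fcw 1.6 Fz 5.7 z 0.1087
t 11.18 r 0.0452 phi 141.0 Frad -2.1 Fcw 1.4 Fz 3.6 z 0.1091
t 11.6 r 0.045 phi 177.0 Frad -3.6 Fcw 2.7 Fz 3.7 z 0.1095
t 11.77 r 0.0449 phi 177.3 Frad -2.9 Fcw 1.3 Fz 4.8 z 0.1096
t 11.82 r 0.0449 phi 177.0 Frad -3.3 Fcw 0.1 Fz 4.7 z 0.1096
```

View pics/c5.png

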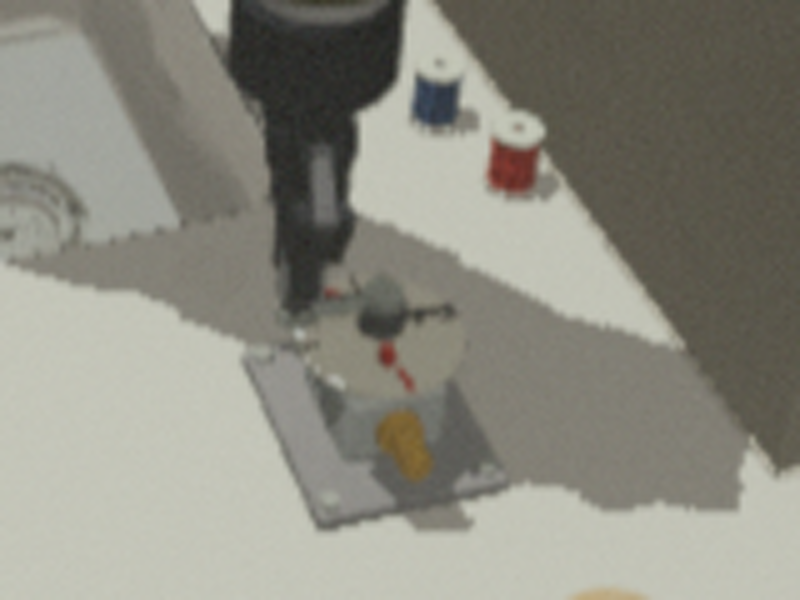

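The pointer (≈ (445,312)) lies on the ring's quarter tick, anticlockwise of the red mark (≈ (400,375)). Now I let go and lift.

```bash
python3 -m creep '[[[0.6,0,0,0,0],[0.3,0,0,0,0],[0,0,0,0,0],[0,0,0,0,0],[0,0,0,0,0]]]' 20 >/dev/null; 
python3 -m creep '[[[0,0,0,0,0],[0,0,0,-1,0],[0,0,0,-4,0],[0,0,0,-8,0],[0,0,0,-12,0]]]'
python3 -m creep '[[[0,0,0,0,0],[0,0,0,0,0],[0,0,0,0,0],[0,0,0,0,0]]]'|grep -E "width|pos"
python3 - <<'E'
from h import *
im,d=manip.camera('side');stat()
u,v=proj("side",np.array([.54,-.38,.1])).astype(int)
cv2.imwrite("pics/c6.png",cv2.resize(im[v-60:v+60,u-80:u+80],(800,600),interpolation=2))
E
```

```text
clock: 12.65
tcp_pos: [0.4933, -0.3577, 0.2308]
orientation: [-0.386, -3.116, -0.002]
force: [0.5, -0.4, -0.3]
width: 1.002
gripper_force: 0.0
tcp_pos: [0.4935, -0.3579, 0.2285]
width: 0.997
t 13.03 r 0.0457 phi 176.0 Frad -0.7 Fcw 0.1 Fz -1.2 z 0.2281
```

View pics/c6.png

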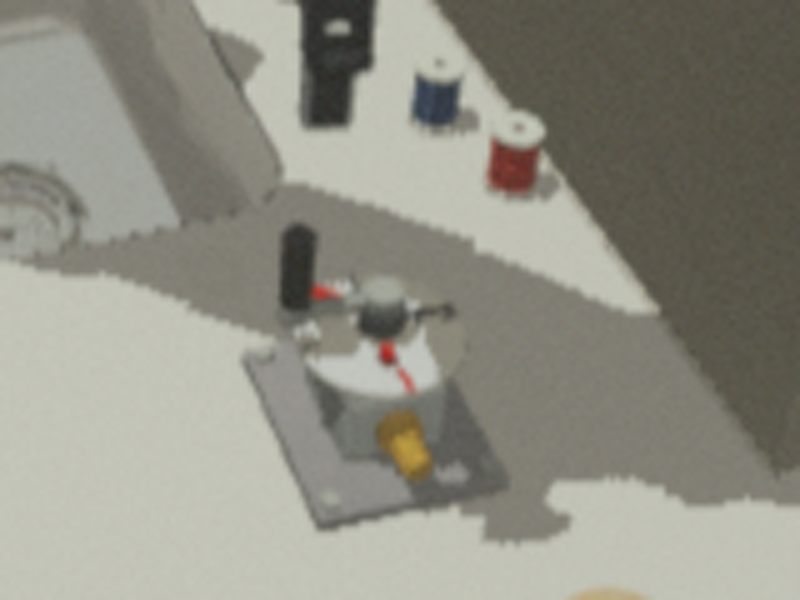

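The crank is free and the hand is clear above it. The pointer (≈ (445,312)) still lies on the quarter tick, with the red mark at ≈ (405,378), so I hand the job in.

```bash
python3 -c "
from station import manip
print(manip.job_done())"
```

```text
the job is handed in; nothing more can be done
None
```

The valve is reset and the job handed in, though no verdict came back: the needle was bottomed at about 0.21 rad (green, estimated from the measured push of about 7 N), backed off a quarter turn to the ring's tick, and released with the hand clear; the bystanders were not touched.

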